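# Put the grinding wheels away: nest the cups, thread the flat wheels

### The arm

A 7-joint arm with a two-finger parallel gripper is mounted at the origin on the work surface. World frame = base frame: x ahead of the robot, y to its left, z up, the work surface at z = 0. Lengths are in m, angles in rad, forces in N, time in s.
With the tool pointing down it reaches from about 0.425 to 0.875 m from the base axis. Payload 4.7 kg.
Tool frame: the origin (TCP) lies on the centre line of the jaws, within the pads' length; the fingertips stand 22 mm ahead of it and the grasp point (between the pads) lies 3 mm ahead of it (robot.tcp_to_tips is the distance from the TCP to the fingertips, in m); z points along the fingers, y is the line along which they close (so a half turn about z gives the same grasp; the last joint's range is limited). The gripper opens to 85 mm and grips with 20 to 120 N. Pads are 22 mm wide; open, the fingers measure 114 mm over their backs; the gripper's body (76 mm by 85 mm) begins 54 mm behind the grasp point. The pads swing forward as they close: fully open they stand 13 mm farther back than shut.
Start: joints at [1.189, 0.321, -0.07, 1.45, 0.023, 1.371, -0.057], TCP at [0.251, -0.6, 0.253] pointing down, gripper open.
Joint ranges: [-2.86, 2.86], [-0.3, 2.09], [-1.38, 1.24], [0.06, 2.45], [-1.56, 4.7], [0.09, 2.05], [-2.69, 2.69]. Speed limits (rad/s): [2.57, 2.57, 3.14, 3.14, 3.14, 3.14, 3.14].

### API

Orientations are given as a unit quaternion [x, y, z, w].
In Python, from plant import robot, cams gives the robot as it stands.
- The arm moves only by the tool send_rows, never from a script. Its argument "series" is one flat list of numbers, 6 for each row, row after row: the shift along the tool's x, y, z in units of 300 mm (1.0 is 300 mm), then the turn, a rotation vector about the tool's x, y, z in units of 360 degrees (1.0 is 360 degrees). In form: [tx, ty, tz, rx, ry, rz, tx, ty, tz, rx, ry, rz, ...]. A call has 1 to 20 rows; each row shifts and turns the commanded pose from where the row before left it, along the tool's axes as they then stand; what a row does not reach is not made up. A row lasts 1/12 s, in which the tool goes at most 41.7 mm and 7.16 degrees, less where a joint would pass 70% of its speed; a pose out of reach is approached as far as the arm can. A call with a number of a shift or a turn outside -1 to 1 is refused whole. A call with a gripper value outside its range is refused whole. "hand" is the opening, from 0 (shut) to 1 (fully open), set as the call begins (left out, the last holds). The fingers move at their own pace and stop on an object; "grip_force" is the grip in N (left out, the last holds). Time passes only in rows, so rows that do not move let the fingers close. It gives the time, the measured TCP pose, the force, the opening and the grip force at its end, in the units of the state.
- robot.read_state(): the state, without advancing time (a new reading comes with each control period).
- cams.grab_frame(name): name is "scene" or "top" or "wrist"; returns a dict with "frame" (420x560x3 uint8, red, green, blue), "z_map" (420x560 float32, m along the optical axis (not along the pixel's ray), 0 where there is no reading), "intrinsics" (3x3 intrinsics, pixels), "k1" (the pictures are not rectified: a ray, as slopes to the right and down, at radius r is drawn at 1 + k1 r^2 times it, then the intrinsics apply), "eye" and "attitude" of the camera in the world; the wrist camera has in their place "tool_from_camera" (4x4, takes a point from camera to tool coordinates, whose origin is the TCP and whose axes are the flange's). Camera axes: x right, y up, looking along -z (the intrinsics and any distortion apply to the point x, -y, -z); pixel columns grow to the right and rows downward; lengths in m; the calibration is good to about 2 mm. A picture is of the moment at which its call begins: read the wrist's pose just before it.
- robot.job_done(): hands the job in; it is judged then, once.
The state is a dict: "time": time; "joint_positions": joint angles; "joint_vel": joint speeds; "joint_torque": joint torques, N m; "ee_pos": TCP position; "tool_rot": TCP orientation; "force": force on the tool from outside, world axes, zero at the start; "ft_torque": the same for the moment, N m; "grip_width": finger opening in m; "grip_force": force on a finger pad.
Only numpy, scipy, OpenCV 4.12 (cv2) and the standard library are available. Lean on these libraries where they do the work, as an engineer would, in place of code of your own. Each camera call takes 0.05 s, during which the arm holds its last target. There are 200 camera calls.

### The job

Put the grinding wheels away: stand the largest cup wheel, mouth up, in the middle of the round black rubber pad, the middle cup inside it and the smallest cup inside that, and thread the two flat wheels with a bore over the steel post of the plywood board, the larger one at the bottom and the smaller one lying on it. Lower each wheel to its place rather than dropping it, do not tip the cups over, and leave the dressing stick, the spanner and the solid flange where they lie.

Things in the scene. Friction and masses are not known exactly. Their poses are not given: they have to be found in the camera images.
- cup_large: the largest cup grinding wheel: a loose round steel cup, mouth up, outside diameter 64 mm, height 40 mm, straight wall 3.5 mm thick, so the mouth is 57 mm wide; the floor is 5 mm thick. Origin: centre of the underside; z up through the mouth
- cup_medium: the middle cup grinding wheel: a loose round steel cup, mouth up, outside diameter 45 mm, height 44 mm, straight wall 3.5 mm thick, so the mouth is 38 mm wide; the floor is 5 mm thick. Origin: centre of the underside; z up through the mouth
- cup_small: the smallest cup grinding wheel: a loose round steel cup, mouth up, outside diameter 26 mm, height 48 mm, straight wall 3.5 mm thick, so the mouth is 19 mm wide; the floor is 5 mm thick. Origin: centre of the underside; z up through the mouth
- flat_large: the larger flat grinding wheel: a loose pale grey abrasive disc lying flat, diameter 62 mm, 20 mm thick, with a 26 mm bore right through its middle. Origin: centre of the underside; z up along the bore
- flat_small: the smaller flat grinding wheel: a loose pale grey abrasive disc lying flat, diameter 46 mm, 20 mm thick, with a 26 mm bore right through its middle. Origin: centre of the underside; z up along the bore
- pad: round black rubber pad fixed flat on the bench, diameter 100 mm, 8 mm thick. Origin: centre of its underside; the top is 8 mm above it
- post_board: square plywood board fixed on the bench, 84 x 84 mm, 15 mm thick, with one upright steel post of 16 mm diameter in its middle that stands 39 mm above the board (top 54 mm above the bench, tapered tip). Origin: centre of the board's underside, on the axis of the post
- dressing_stick: bystander, leave alone: dark grey square-edged abrasive stick lying flat, 110 x 25 x 20 mm. Origin: centre of its underside, x along it
- spanner: bystander, leave alone: steel spanner lying flat, 150 mm long. Origin: under its middle, x along it
- flange: bystander, leave alone: dark steel clamping flange, a solid disc of 56 mm diameter, 8 mm thick, with a solid hub of 28 mm diameter up to 22 mm; it has no bore. Origin: centre of its underside
Not all that is in view belongs to the job. What is shaped like the cup_small but turquoise is not meant. Leave any red look-alike of the cup_medium alone.

How it is judged:
At the end, for the whole second after the job is handed in: Large cup upright on the pad within 15 mm of its centre, middle cup on its floor, small cup on the floor of that; larger flat wheel flat on the board round the post, smaller flat on it (heights within 4 mm); all released, at rest; stick, spanner and flange within 30 mm of their start (horizontal distance between cup_large and pad below 0.015 m and z of cup_large in the frame of pad between 0.004 and 0.012 m and angle between each of cup_large, cup_medium, cup_small, flat_large, flat_small's own z axis and vertical below 0.12 rad and horizontal distance between cup_medium and cup_large below 0.009 m and z of cup_medium in the frame of cup_large between 0.001 and 0.009 m and horizontal distance between cup_small and cup_medium below 0.009 m and z of cup_small in the frame of cup_medium between 0.001 and 0.009 m and horizontal distance between each of flat_large, flat_small and post_board below 0.008 m and z of flat_large in the frame of post_board between 0.011 and 0.019 m and z of flat_small in the frame of post_board between 0.031 and 0.039 m and linear speed of each of cup_large, cup_medium, cup_small, flat_large, flat_small below 0.02 m/s and distance of each of dressing_stick, spanner, flange from where it was at the start of the episode below 0.03 m); the robot touches nothing.
It fails at once if the dressing stick, the spanner or the flange is moved more than 30 mm (distance of any of dressing_stick, spanner, flange from where it was at the start of the episode above 0.03 m).
It fails at once if a cup wheel is tipped over (more than 60 degrees) (angle between any of cup_large, cup_medium, cup_small's own z axis and vertical above 1.05 rad).
It fails at once if a wheel is dropped onto its place from more than about 40 mm (it reaches 0.9 m/s low over it) ((linear speed of cup_large above 0.9 m/s and horizontal distance between cup_large and pad below 0.05 m and height (world z) of cup_large below 0.08 m) or (linear speed of cup_medium above 0.9 m/s and horizontal distance between cup_medium and pad below 0.05 m and height (world z) of cup_medium below 0.08 m) or (linear speed of cup_small above 0.9 m/s and horizontal distance between cup_small and pad below 0.05 m and height (world z) of cup_small below 0.08 m) or (linear speed of flat_large above 0.9 m/s and horizontal distance between flat_large and post_board below 0.05 m and height (world z) of flat_large below 0.08 m) or (linear speed of flat_small above 0.9 m/s and horizontal distance between flat_small and post_board below 0.05 m and height (world z) of flat_small below 0.08 m)).
It also fails if it takes over 128 s, if anything falls off the work surface, if the arm or the gripper's body presses on something with over 40 N, if the wrist force passes 120 N, or if a joint passes its speed limit or range.

## Working session

There is one attempt and no reset: what is moved stays moved. The work goes in short steps, Python scripts to look and compute and a tool call to move; the robot and the scene stay as the last step left them, time stands still between calls to the robot, and variables do not carry over. Pictures are saved under pics/ and viewed, at most 14 in all, crops included, and the job is handed in when it is done.

Besides the shell and the picture viewer there is one more tool, called by a JSON object that holds its "name" and its "arguments", one argument or row to a line. send_rows: Moves the arm, as the interface text tells. Its arguments: {"type":"object","properties":{"series":{"type":"array","items":{"type":"number","minimum":-1,"maximum":1}},"hand":{"type":"number"},"grip_force":{"type":"number"}},"required":["series"]}

```bash
ls; mkdir -p pics
cat > h.py <<'E'
import numpy as np, cv2, sys
sys.path.insert(0,'.')
from plant import robot, cams
from scipy.spatial.transform import Rotation as R
def cam(name):
    s=robot.read_state(); g=cams.grab_frame(name)
    if name=='wrist':
        T=np.eye(4); T[:3,:3]=R.from_quat(s['tool_rot']).as_matrix(); T[:3,3]=s['ee_pos']
        M=T@np.array(g['tool_from_camera'])
        g['M']=M
    else:
        M=np.eye(4); a=np.array(g['attitude']); M[:3,:3]=R.from_quat(a).as_matrix() if a.size==4 else a
        M[:3,3]=g['eye']; g['M']=M
    return g
def slopes(g,uv):
    uv=np.asarray(uv,float).reshape(-1,1,2)
    K=np.array(g['intrinsics'],float)
    return cv2.undistortPoints(uv,K,np.array([g['k1'],0,0,0,0.])).reshape(-1,2)
def plane(g,uv,z):
    s=slopes(g,uv); d=np.c_[s[:,0],-s[:,1],-np.ones(len(s))]@g['M'][:3,:3].T
    o=g['M'][:3,3]; return o+d*((z-o[2])/d[:,2])[:,None]
def cloud(g):
    h,w=g['z_map'].shape; u,v=np.meshgrid(np.arange(w),np.arange(h))
    s=slopes(g,np.c_[u.ravel(),v.ravel()]); z=g['z_map'].ravel()[:,None]
    p=np.c_[s[:,:1],-s[:,1:],-np.ones((len(s),1))]*z
    return (p@g['M'][:3,:3].T+g['M'][:3,3]).reshape(h,w,3)
def save(g,n): cv2.imwrite('pics/'+n,cv2.cvtColor(g['frame'],cv2.COLOR_RGB2BGR))
E
python3 - <<'E'
from h import *
for n in ['top','scene']:
    g=cam(n); save(g,n+'0.png'); print(n,g['M'].round(3).tolist(),g['intrinsics'],g['k1']); np.save('pics/%s_c.npy'%n,cloud(g))
s=robot.read_state(); print({k:np.round(v,3) for k,v in s.items()})
E
```

```text
pics
top [[-0.027, 0.985, -0.169, 0.405], [-0.999, -0.032, -0.022, 0.007], [-0.027, 0.169, 0.985, 1.08], [0.0, 0.0, 0.0, 1.0]] [[481.58375533   0.         278.61921723]
 [  0.         481.58375533 207.41741617]
 [  0.           0.           1.        ]] 0.020654675872629688
scene [[0.564, -0.641, 0.521, 1.084], [0.826, 0.441, -0.352, -0.323], [-0.004, 0.628, 0.778, 0.768], [0.0, 0.0, 0.0, 1.0]] [[421.06238066   0.         271.63609193]
 [  0.         421.06238066 209.87968723]
 [  0.           0.           1.        ]] 0.0013347897456325254
{'time': np.float64(0.1), 'joint_positions': array([ 1.189,  0.322, -0.07 ,  1.452,  0.023,  1.371, -0.057]), 'joint_vel': array([-0.   , -0.004,  0.001, -0.004, -0.001, -0.001, -0.   ]), 'joint_torque': array([-0.0000e+00, -4.9488e+01, -3.8400e-01, -3.1521e+01,  1.3000e-02,
        7.0000e-03, -0.0000e+00]), 'ee_pos': array([ 0.25 , -0.599,  0.252]), 'tool_rot': array([ 0.98 ,  0.197, -0.   , -0.001]), 'force': array([ 0.07 , -0.647, -0.143]), 'ft_torque': array([-0.011, -0.007, -0.032]), 'grip_force': np.float64(0.0), 'grip_width': np.float64(0.086)}
```

View pics/top0.png

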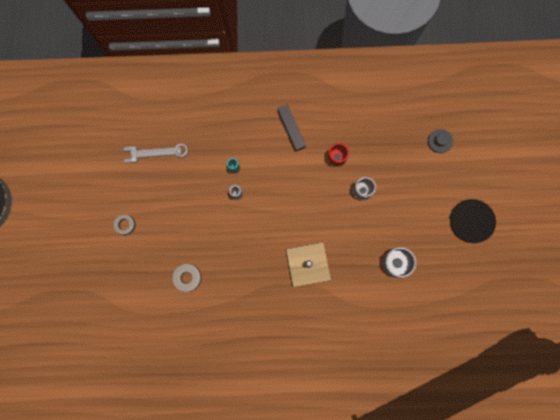

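View pics/scene0.png

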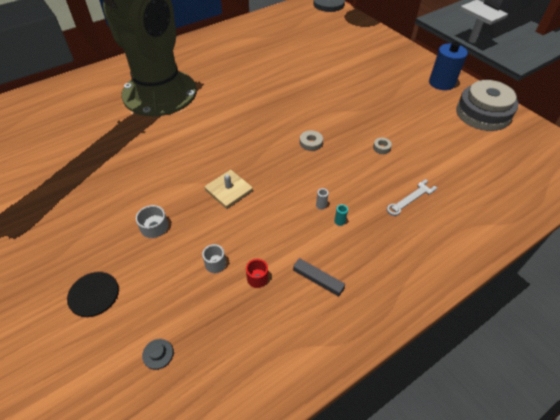

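Top view: flat_small (123,225), flat_large (186,278), cup_small (235,192; turquoise decoy at 232,165), cup_medium (365,188; red decoy at 338,155), cup_large (400,262), pad (473,221), board/post (308,264), flange (440,141), stick (291,128), spanner (155,152).

Run:
```python
from h import *
T={'flat_small':((123,225),.02,.023),'flat_large':((186,278),.02,.031),'cup_small':((235,192),.048,.013),'teal':((232,165),.048,.013),'cup_medium':((365,188),.044,.0225),'red':((338,155),.044,.0225),'cup_large':((400,262),.04,.032),'pad':((473,221),.008,.05),'board':((308,264),.015,.059),'flange':((440,141),.008,.028),'stick':((291,128),.02,.056)}
S={'flat_small':(382,145),'flat_large':(311,140),'cup_small':(321,198),'cup_medium':(214,258),'cup_large':(151,221),'pad':(93,293),'board':(228,188)}
for cn in ['top','scene']:
    g=cam(cn); C=cloud(g)
    ok=g['z_map']>0
    m=((C[...,2]>.004)&(C[...,2]<.08)&ok).astype(np.uint8)
    for n,((u,v),h,r) in T.items():
        if cn=='scene':
            if n not in S: continue
            u,v=S[n]
        p0=plane(g,[[u,v]],h)[0]
        near=np.linalg.norm(C[...,:2]-p0[:2],axis=2)<r*1.25+.01
        mm=near&(m>0)
        top=mm&(abs(C[...,2]-h)<.005)
        if top.sum()<4: print(cn,n,'few',mm.sum(),p0.round(3));continue
        P=C[top]
        (c,rr)=cv2.minEnclosingCircle(P[:,:2].astype(np.float32))
        print(cn,n,top.sum(),'c',np.round(c,4),'r',round(rr,4),'exp',r,'zmed',np.median(P[:,2]).round(4),'mid',((P.max(0)+P.min(0))/2)[:2].round(4))
```

```text
top flat_small 229 c [0.5614 0.3793] r 0.0233 exp 0.023 zmed 0.0202 mid [0.5612 0.3783]
top flat_large 511 c [0.4388 0.2382] r 0.0309 exp 0.031 zmed 0.0202 mid [0.4387 0.2382]
top cup_small 55 c [0.6241 0.1259] r 0.0129 exp 0.013 zmed 0.0481 mid [0.6239 0.1259]
top teal 63 c [0.6857 0.1311] r 0.0133 exp 0.013 zmed 0.0474 mid [0.6858 0.1308]
top cup_medium 111 c [ 0.6234 -0.1599] r 0.0224 exp 0.0225 zmed 0.0438 mid [ 0.6232 -0.1597]
top red 105 c [ 0.7032 -0.1053] r 0.0226 exp 0.0225 zmed 0.0438 mid [ 0.7032 -0.1049]
top cup_large 172 c [ 0.4588 -0.2257] r 0.0322 exp 0.032 zmed 0.0398 mid [ 0.459  -0.2256]
top pad 1586 c [ 0.5447 -0.3988] r 0.0715 exp 0.05 zmed 0.0081 mid [ 0.544  -0.3956]
top board 1392 c [ 0.4597 -0.0299] r 0.0576 exp 0.059 zmed 0.0152 mid [ 0.4598 -0.0298]
top flange 347 c [ 0.7326 -0.3409] r 0.0436 exp 0.028 zmed 0.008 mid [ 0.7319 -0.3418]
top stick 499 c [ 0.7766 -0.006 ] r 0.0565 exp 0.056 zmed 0.02 mid [ 0.7761 -0.0036]
scene flat_small 145 c [0.5603 0.3816] r 0.0264 exp 0.023 zmed 0.0189 mid [0.5594 0.3816]
scene flat_large 265 c [0.4382 0.2402] r 0.0323 exp 0.031 zmed 0.0194 mid [0.4384 0.2401]
scene cup_small 37 c [0.6243 0.1269] r 0.013 exp 0.013 zmed 0.0462 mid [0.6251 0.1262]
scene cup_medium 131 c [ 0.6229 -0.1574] r 0.0234 exp 0.0225 zmed 0.0425 mid [ 0.6227 -0.1584]
scene cup_large 166 c [ 0.4576 -0.223 ] r 0.0334 exp 0.032 zmed 0.0389 mid [ 0.4576 -0.2242]
scene pad 1756 c [ 0.5372 -0.3992] r 0.0593 exp 0.05 zmed 0.0074 mid [ 0.5374 -0.4   ]
scene board 859 c [ 0.4602 -0.029 ] r 0.0586 exp 0.059 zmed 0.0147 mid [ 0.4604 -0.0276]
```

```bash
cat >> h.py <<'E'
def go(target):
    "tool-axes shift in interface units from the measured pose to a world target"
    s=robot.read_state(); Rm=R.from_quat(s['tool_rot']).as_matrix()
    d=Rm.T@(np.array(target)-s['ee_pos']); print('t',round(float(s['time']),2),'ee',np.round(s['ee_pos'],4),'tool-shift mm',(d*1000).round(1),'units',(d/.3).round(4), 'down',Rm[:,2].round(4))
def ring(g,p,h,r,tol=.005):
    C=cloud(g); top=(np.linalg.norm(C[...,:2]-np.array(p)[:2],axis=2)<r*1.3+.008)&(abs(C[...,2]-h)<tol)&(g['z_map']>0)
    P=C[top]; c,rr=cv2.minEnclosingCircle(P[:,:2].astype(np.float32)); print('n',top.sum(),'c',np.round(c,4),'r',round(rr,4),'z',np.median(P[:,2]).round(4)); return c
E
python3 - <<'E'
from h import *
print(robot.tcp_to_tips)
for n,(pu,pv) in {'top':(473,221),'scene':(93,293)}.items():
    g=cam(n); m=(g['frame'].max(2)<45).astype(np.uint8)
    k,l,st,ce=cv2.connectedComponentsWithStats(m); i=l[pv,pu]; ys,xs=np.where(l==i)
    P=plane(g,np.c_[xs,ys],.008)[:,:2]; c,r=cv2.minEnclosingCircle(P.astype(np.float32)); print(n,'pad',np.round(c,4),round(r,4),P.mean(0).round(4),len(xs))
    C=cloud(g); q=(np.linalg.norm(C[...,:2]-[.46,-.03],axis=2)<.03)&(C[...,2]>.03)&(C[...,2]<.07); print('post',C[q].mean(0).round(4),C[q].max(0).round(4),C[q].min(0).round(4),q.sum())
go([.53,-.33,.2]); go([.4588,-.225,.15])
E
```

```text
0.022
top pad [ 0.5449 -0.3973] 0.0481 [ 0.5439 -0.3987] 1309
post [ 0.4598 -0.0292  0.0509] [ 0.4672 -0.0225  0.0579] [ 0.4521 -0.0374  0.0411] 47
scene pad [ 0.5505 -0.396 ] 0.0489 [ 0.551  -0.3965] 1625
post [ 0.4629 -0.0292  0.0448] [ 0.4686 -0.0204  0.0549] [ 0.4545 -0.0364  0.0304] 61
t 0.3 ee [ 0.2505 -0.5996  0.2529] tool-shift mm [ 361.8 -141.    53. ] units [ 1.206  -0.4699  0.1767] down [-3.e-04  6.e-04 -1.e+00]
t 0.3 ee [ 0.2505 -0.5996  0.2529] tool-shift mm [ 336.6 -265.3  103.1] units [ 1.122  -0.8842  0.3437] down [-3.e-04  6.e-04 -1.e+00]
```

{"name": "send_rows", "arguments": {
  "series": [0.08, -0.063, 0.0126, 0, 0, 0, 0.08, -0.063, 0.0126, 0, 0, 0, 0.08, -0.063, 0.0126, 0, 0, 0, 0.08, -0.063, 0.0126, 0, 0, 0, 0.08, -0.063, 0.0126, 0, 0, 0, 0.08, -0.063, 0.0126, 0, 0, 0, 0.08, -0.063, 0.0126, 0, 0, 0, 0.08, -0.063, 0.0126, 0, 0, 0, 0.08, -0.063, 0.0126, 0, 0, 0, 0.08, -0.063, 0.0126, 0, 0, 0, 0.08, -0.063, 0.0126, 0, 0, 0, 0.08, -0.063, 0.0126, 0, 0, 0, 0.08, -0.063, 0.0126, 0, 0, 0, 0.08, -0.063, 0.0126, 0, 0, 0, 0, 0, 0, 0, 0, 0, 0, 0, 0, 0, 0, 0],
  "hand": 1,
  "grip_force": 40
}}

```text
time: 1.63
ee_pos: [0.4594, -0.2241, 0.2003]
tool_rot: [0.98, 0.199, -0.0, -0.0]
force: [-0.3, -0.7, 1.0]
grip_width: 0.0853
grip_force: 0.0
```

Run:
```python
from h import *
go([.4588,-.225,.15])
g=cam('wrist'); save(g,'w1.png'); print(g['M'].round(3).tolist())
C=cloud(g); print('table z', np.median(C[...,2][g['z_map']>0]).round(4), (g['z_map']>0).mean())
ring(g,[.4588,-.225],.04,.032)
```

```text
t 1.63 ee [ 0.4594 -0.2241  0.2003] tool-shift mm [-0.9  0.6 50.3] units [-0.003   0.0021  0.1677] down [-1.e-04  1.e-04 -1.e+00]
[[0.39, 0.872, 0.296, 0.536], [-0.921, 0.369, 0.125, -0.192], [-0.0, -0.322, 0.947, 0.319], [0.0, 0.0, 0.0, 1.0]]
table z -0.0015 0.9961734693877551
n 857 c [ 0.4588 -0.2255] r 0.032 z 0.038
```

View pics/w1.png

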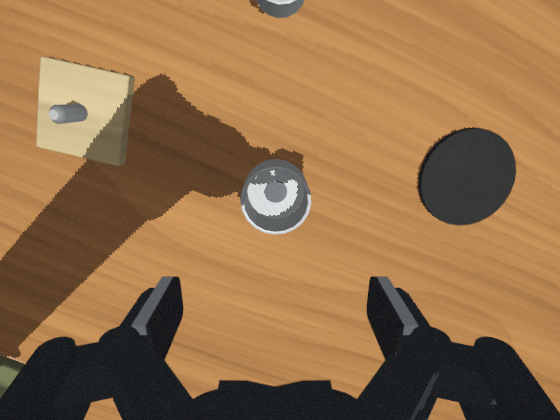

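The wrist view shows the large cup (276,196), the pad (467,176), the board with post (65,113) and the open fingertips (165,280) and (385,280). I'll measure the pad, the post and the tips from it.

Run:
```python
from h import *
g=cam('wrist'); s=robot.read_state(); C=cloud(g)
m=(g['frame'].max(2)<70).astype(np.uint8); k,l,st,ce=cv2.connectedComponentsWithStats(m); i=l[176,467]; ys,xs=np.where((l==i)&(abs(C[...,2]-.007)<.006))
P=plane(g,np.c_[xs,ys],.008)[:,:2]; print('pad',[np.round(v,4) for v in cv2.minEnclosingCircle(P.astype(np.float32))],P.mean(0).round(4),len(xs))
q=(np.linalg.norm(C[...,:2]-[.46,-.03],axis=2)<.03)&(C[...,2]>.045)&(C[...,2]<.07); print('post',C[q].mean(0).round(4),C[q].max(0).round(4),C[q].min(0).round(4),q.sum())
q=(np.linalg.norm(C[...,:2]-[.46,-.03],axis=2)<.07)&(abs(C[...,2]-.0135)<.005); print('board',cv2.minAreaRect(C[q][:,:2].astype(np.float32)))
Rm=R.from_quat(s['tool_rot']).as_matrix(); L=(C-s['ee_pos'])@Rm
f=L[(g['z_map']<.26)&(g['z_map']>0)]; f=f[f[:,2]>-.02]
for sg in(1,-1):
    e=f[f[:,1]*sg>0]; print('tip zmax',np.percentile(e[:,2],[90,99,100]).round(4),'y',np.percentile(e[:,1],[0,2,98,100]).round(4),'x',np.percentile(e[:,0],[1,99]).round(4))
```

```text
pad [array([ 0.5475, -0.3944]), np.float64(0.0504)] [ 0.5482 -0.3933] 7215
post [ 0.4616 -0.0312  0.0496] [ 0.4685 -0.0222  0.0544] [ 0.4532 -0.0376  0.045 ] 292
board ((0.46073082089424133, -0.029652822762727737), (0.08481469005346298, 0.08453398942947388), 9.536303520202637)
tip zmax [0.0079 0.1776 0.1808] y [0.0002 0.0035 0.0552 0.0564] x [-0.0088  0.1604]
tip zmax [0.15   0.1763 0.182 ] y [-0.1877 -0.1826 -0.0045 -0.0005] x [-0.0092  0.1597]
```

{"name": "send_rows", "arguments": {
  "series": [-0.003, 0.003, 0.07, 0, 0, 0, 0, 0, 0.07, 0, 0, 0, 0, 0, 0.07, 0, 0, 0, 0, 0, 0.07, 0, 0, 0, 0, 0, 0.07, 0, 0, 0, 0, 0, 0.07, 0, 0, 0, 0, 0, 0.07, 0, 0, 0, 0, 0, 0.07, 0, 0, 0, 0, 0, 0.007, 0, 0, 0, 0, 0, 0, 0, 0, 0]
}}

```text
time: 2.57
ee_pos: [0.4566, -0.2281, 0.0293]
tool_rot: [0.981, 0.196, -0.001, -0.001]
force: [-0.3, -0.0, 0.3]
grip_width: 0.0854
grip_force: 0.0
```

{"name": "send_rows", "arguments": {
  "series": [0, 0, 0, 0, 0, 0, 0, 0, 0, 0, 0, 0, 0, 0, 0, 0, 0, 0, 0, 0, 0, 0, 0, 0, 0, 0, 0, 0, 0, 0, 0, 0, 0, 0, 0, 0, 0, 0, 0, 0, 0, 0, 0, 0, 0, 0, 0, 0],
  "hand": 0,
  "grip_force": 50
}}

```text
time: 3.23
ee_pos: [0.4592, -0.2279, 0.0321]
tool_rot: [0.981, 0.196, 0.001, 0.001]
force: [-1.4, 1.0, 7.3]
grip_width: 0.0615
grip_force: 56.5
```

Run:
```python
from h import *
go([.4588,-.225,.16]); go([.546,-.396,.16])
g=cam('wrist'); save(g,'w2.png'); s=robot.read_state(); ring(g,[.4588,-.225],.04,.032)
```

```text
t 3.23 ee [ 0.4592 -0.2279  0.0321] tool-shift mm [   1.    -2.5 -127.9] units [ 0.0032 -0.0085 -0.4263] down [ 0.0022 -0.0017 -1.    ]
t 3.23 ee [ 0.4592 -0.2279  0.0321] tool-shift mm [  15.5  188.9 -127.4] units [ 0.0518  0.6295 -0.4247] down [ 0.0022 -0.0017 -1.    ]
n 5454 c [ 0.4656 -0.2252] r 0.0446 z 0.0381
```

View pics/w2.png

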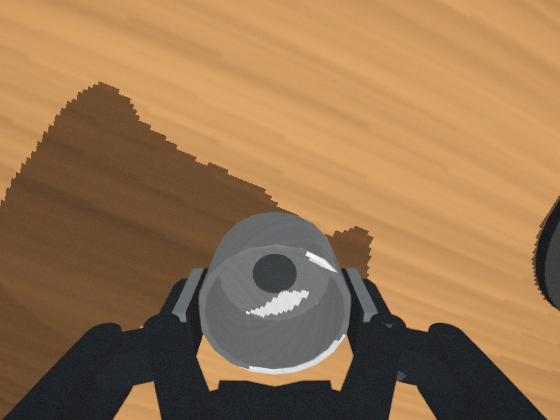

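The large cup is gripped squarely (rim circle at 275,295 between the pads). I'll lift it and carry it over the pad.

{"name": "send_rows", "arguments": {
  "series": [0, 0, -0.03, 0, 0, 0, 0, 0, -0.07, 0, 0, 0, 0, 0, -0.07, 0, 0, 0, 0, 0, -0.07, 0, 0, 0, 0.0052, 0.063, 0, 0, 0, 0, 0.0052, 0.063, 0, 0, 0, 0, 0.0052, 0.063, 0, 0, 0, 0, 0.0052, 0.063, 0, 0, 0, 0, 0.0052, 0.063, 0, 0, 0, 0, 0.0052, 0.063, 0, 0, 0, 0, 0.0052, 0.063, 0, 0, 0, 0, 0.0052, 0.063, 0, 0, 0, 0, 0.0052, 0.063, 0, 0, 0, 0, 0.0052, 0.063, 0, 0, 0, 0, 0, 0, 0, 0, 0, 0, 0, 0, 0, 0, 0, 0]
}}

```text
time: 4.62
ee_pos: [0.5448, -0.3965, 0.1021]
tool_rot: [0.981, 0.196, -0.0, -0.0]
force: [-0.8, 0.4, -3.4]
grip_width: 0.0617
grip_force: 55.8
```

Run:
```python
from h import *
go([.546,-.396,.0395]); s=robot.read_state(); print(s['grip_width'],s['force'])
g=cam('top'); C=cloud(g); print(g['M'][:3,3].round(3)); 
z=C[...,2]; q=(np.linalg.norm(C[...,:2]-[.546,-.396],axis=2)<.07)&(z<.0125)&(z>.004); save(g,'t2.png')
ys,xs=np.where(q); P=plane(g,np.c_[xs,ys],.008)[:,:2]; print(P.min(0),P.max(0))
```

```text
t 4.62 ee [ 0.5448 -0.3965  0.1021] tool-shift mm [ 1.3  0.  62.6] units [4.400e-03 1.000e-04 2.086e-01] down [-7.e-04  2.e-04 -1.e+00]
0.06168432668410888 [-0.77849422  0.39882785 -3.39293649]
[0.405 0.007 1.08 ]
[ 0.47654714 -0.46213076] [ 0.60951889 -0.337028  ]
```

{"name": "send_rows", "arguments": {
  "series": [0, 0, 0.05, 0, 0, 0, 0, 0, 0.05, 0, 0, 0, 0, 0, 0.04, 0, 0, 0, 0, 0, 0.03, 0, 0, 0, 0, 0, 0.02, 0, 0, 0, 0, 0, 0.01, 0, 0, 0, 0, 0, 0.005, 0, 0, 0, 0, 0, 0.005, 0, 0, 0, 0, 0, 0, 0, 0, 0, 0, 0, 0, 0, 0, 0]
}}

```text
time: 5.5
ee_pos: [0.5459, -0.3959, 0.0402]
tool_rot: [0.98, 0.197, 0.0, 0.0]
force: [-0.8, 0.3, -0.1]
grip_width: 0.0617
grip_force: 56.1
```

{"name": "send_rows", "arguments": {
  "series": [0, 0, 0.003, 0, 0, 0, 0, 0, 0, 0, 0, 0]
}}

```text
time: 5.67
ee_pos: [0.5458, -0.3959, 0.0402]
tool_rot: [0.98, 0.197, 0.0, 0.001]
force: [-3.3, 2.0, 5.9]
grip_width: 0.0613
grip_force: 56.8
```

{"name": "send_rows", "arguments": {
  "series": [0, 0, 0, 0, 0, 0, 0, 0, 0, 0, 0, 0, 0, 0, 0, 0, 0, 0, 0, 0, 0, 0, 0, 0, 0, 0, 0, 0, 0, 0, 0, 0, -0.03, 0, 0, 0, 0, 0, -0.07, 0, 0, 0, 0, 0, -0.07, 0, 0, 0, 0, 0, -0.07, 0, 0, 0, 0, 0, -0.07, 0, 0, 0, 0, 0, -0.07, 0, 0, 0, 0, 0, -0.07, 0, 0, 0, 0, 0, -0.07, 0, 0, 0, 0, 0, 0, 0, 0, 0, 0, 0, 0, 0, 0, 0],
  "hand": 1
}}

```text
time: 6.92
ee_pos: [0.5462, -0.3961, 0.1966]
tool_rot: [0.98, 0.197, 0.001, 0.001]
force: [0.2, 1.0, -0.7]
grip_width: 0.0853
grip_force: 0.0
```

Run:
```python
from h import *
go([.6233,-.1595,.2])
g=cam('wrist'); save(g,'w3.png'); ring(g,[.546,-.396],.048,.032); C=cloud(g)
m=(g['frame'].max(2)<75)&(abs(C[...,2]-.007)<.006)&(np.linalg.norm(C[...,:2]-[.546,-.396],axis=2)<.06); print('pad',cv2.minEnclosingCircle(C[m][:,:2].astype(np.float32)))
ring(cam('top'),[.546,-.396],.048,.032)
```

```text
t 6.92 ee [ 0.5462 -0.3961  0.1966] tool-shift mm [ 162.3 -188.6   -3.7] units [ 0.5411 -0.6286 -0.0123] down [ 0.0031 -0.0024 -1.    ]
n 949 c [ 0.5471 -0.3957] r 0.032 z 0.046
pad ((0.5475226640701294, -0.39769017696380615), 0.0498088076710701)
n 148 c [ 0.5464 -0.3964] r 0.0325 z 0.0478
```

View pics/w3.png

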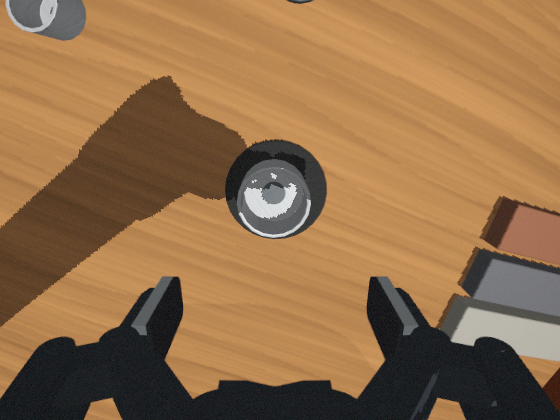

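The large cup stands upright at (275,198) on the pad, within about 2 mm of its centre. Next is the medium cup.

{"name": "send_rows", "arguments": {
  "series": [0.054, -0.063, 0, 0, 0, 0, 0.054, -0.063, 0, 0, 0, 0, 0.054, -0.063, 0, 0, 0, 0, 0.054, -0.063, 0, 0, 0, 0, 0.054, -0.063, 0, 0, 0, 0, 0.054, -0.063, 0, 0, 0, 0, 0.054, -0.063, 0, 0, 0, 0, 0.054, -0.063, 0, 0, 0, 0, 0.054, -0.063, 0, 0, 0, 0, 0.054, -0.063, 0, 0, 0, 0, 0, 0, 0, 0, 0, 0, 0, 0, 0, 0, 0, 0]
}}

```text
time: 8.02
ee_pos: [0.6217, -0.1563, 0.1929]
tool_rot: [0.98, 0.199, -0.001, -0.001]
force: [-0.3, -0.6, -0.6]
grip_width: 0.0854
grip_force: 0.0
```

Run:
```python
from h import *
g=cam('wrist'); c=ring(g,[.6233,-.1595],.044,.0225); go([*c,.06])
```

```text
n 633 c [ 0.6245 -0.1595] r 0.0226 z 0.042
t 8.07 ee [ 0.6213 -0.1587  0.193 ] tool-shift mm [  3.    2.1 133. ] units [0.0099 0.0071 0.4433] down [-2.4e-03 -1.0e-04 -1.0e+00]
```

{"name": "send_rows", "arguments": {
  "series": [0.009, 0.005, 0.05, 0, 0, 0, 0, 0, 0.05, 0, 0, 0, 0, 0, 0.05, 0, 0, 0, 0, 0, 0.05, 0, 0, 0, 0, 0, 0, 0, 0, 0, 0, 0, 0, 0, 0, 0],
  "hand": 0.62
}}

```text
time: 8.57
ee_pos: [0.6236, -0.1606, 0.1323]
tool_rot: [0.981, 0.196, -0.002, -0.0]
force: [0.5, -0.5, 0.2]
grip_width: 0.0529
grip_force: 0.0
```

```bash
cat >> h.py <<'E'
def tips():
    g=cam('wrist'); s=robot.read_state(); L=(cloud(g)-s['ee_pos'])@R.from_quat(s['tool_rot']).as_matrix()
    w=s['grip_width']; q=(abs(abs(L[...,1])-w/2-.006)<.007)&(abs(L[...,0])<.014)&(L[...,2]>-.01)&(L[...,2]<.03); z=L[q][:,2]
    print('w',w.round(4),'tips z',np.percentile(z,[50,90,98,100]).round(4),np.histogram(z,bins=np.arange(-.01,.032,.002))[0]); return g
E
python3 - <<'E'
from h import *
g=tips(); go([.6245,-.1595,.06]); save(g,'w4.png')
E
```

```text
Traceback (most recent call last):
  File "h.py", line 38, in tips
    print('w',w.round(4),'tips z',np.percentile(z,[50,90,98,100]).round(4),np.histogram(z,bins=np.arange(-.01,.032,.002))[0]); return g
              ^^^^^^^
AttributeError: 'float' object has no attribute 'round'
```

```bash
sed -i "s/w=s\['grip_width'\]/w=np.float64(s['grip_width'])/" h.py
python3 - <<'E'
from h import *
g=tips(); go([.6245,-.1595,.06]); save(g,'w4.png')
E
```

```text
w 0.0527 tips z [0.0018 0.0142 0.0188 0.0214] [285 262 258 242 228 217 192 217 207 172 194 156 139  91  58  28   0   0
   0   0]
t 8.67 ee [ 0.6252 -0.1601  0.1347] tool-shift mm [-0.4 -0.9 74.7] units [-0.0015 -0.0031  0.249 ] down [ 6.e-04 -4.e-04 -1.e+00]
```

View pics/w4.png

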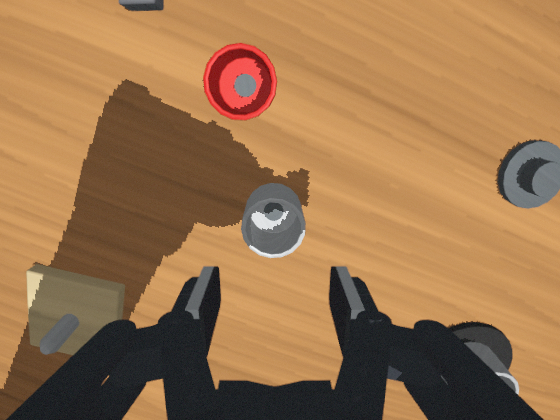

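Open jaws straddle the medium cup (273,220); the red decoy at (240,80) and the flange at (535,175) are clear.

{"name": "send_rows", "arguments": {
  "series": [-0.001, -0.003, 0.06, 0, 0, 0, 0, 0, 0.06, 0, 0, 0, 0, 0, 0.06, 0, 0, 0, 0, 0, 0.05, 0, 0, 0, 0, 0, 0.028, 0, 0, 0, 0, 0, 0, 0, 0, 0, 0, 0, 0, 0, 0, 0],
  "hand": 0.72
}}

```text
time: 9.25
ee_pos: [0.6249, -0.1587, 0.0576]
tool_rot: [0.98, 0.197, 0.0, 0.0]
force: [0.3, -0.0, -0.4]
grip_width: 0.0615
grip_force: 0.0
```

{"name": "send_rows", "arguments": {
  "series": [0, 0, 0, 0, 0, 0, 0, 0, 0, 0, 0, 0, 0, 0, 0, 0, 0, 0, 0, 0, 0, 0, 0, 0, 0, 0, 0, 0, 0, 0, 0, 0, 0, 0, 0, 0, 0, 0, 0, 0, 0, 0],
  "hand": 0,
  "grip_force": 60
}}

```text
time: 9.83
ee_pos: [0.626, -0.1587, 0.0593]
tool_rot: [0.98, 0.197, 0.002, 0.001]
force: [0.1, 0.0, 6.2]
grip_width: 0.0415
grip_force: 61.0
```

Run:
```python
from h import *
g=tips(); go([.6245,-.1595,.0565]); save(g,'w5.png')
```

```text
w 0.0415 tips z [0.0027 0.0158 0.018  0.0297] [260 229 232 209 196 215 207 180 180 179 165 164 147 211  27  13   4   4
   3   6]
t 9.88 ee [ 0.6259 -0.1588  0.0593] tool-shift mm [-1.6  0.1  2.8] units [-0.0053  0.0003  0.0092] down [ 0.0036 -0.0013 -1.    ]
```

View pics/w5.png

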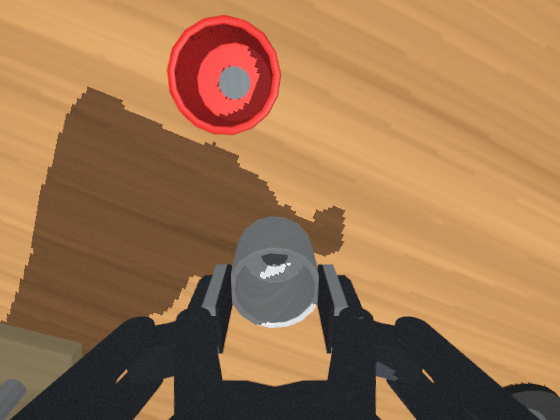

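Run:
```python
from h import *
g=cam('wrist'); s=robot.read_state(); L=(cloud(g)-s['ee_pos'])@R.from_quat(s['tool_rot']).as_matrix()
q=(abs(L[...,1])<.012)&(abs(np.hypot(L[...,0],L[...,1])-.0208)<.0035)&(L[...,2]<.03)&(L[...,2]>0)
print('rim z',np.percentile(L[q][:,2],[2,10,30,50]).round(4),q.sum())
for sg in (1,-1):
  q=(L[...,1]*sg>.0225)&(L[...,1]*sg<.034)&(abs(L[...,0])<.014)&(L[...,2]<.03)&(L[...,2]>0)
  P=L[q]; print('tip',np.percentile(P[:,2],[80,90,95,99]).round(4), 'x at tip',P[P[:,2]>np.percentile(P[:,2],90)].mean(0).round(4))
print(s['ee_pos'],s['force'])
```

```text
rim z [0.0163 0.0169 0.0177 0.0202] 1870
tip [0.0125 0.0148 0.0161 0.0174] x at tip [0.0106 0.0262 0.0162]
tip [0.0127 0.0147 0.016  0.0175] x at tip [ 0.0105 -0.0261  0.0161]
[ 0.62596723 -0.1588053   0.05930462] [-0.37263406  0.38495142  5.20630618]
```

The grip overlaps the rim by only about 3 mm (tips at row 265, rim about row 268). I'll regrasp about 4 mm lower.

{"name": "send_rows", "arguments": {
  "series": [0, 0, 0, 0, 0, 0, 0, 0, 0, 0, 0, 0, 0, 0, 0, 0, 0, 0, -0.003, 0, 0.013, 0, 0, 0, 0, 0, 0, 0, 0, 0],
  "hand": 0.65
}}

```text
time: 10.35
ee_pos: [0.6228, -0.1588, 0.052]
tool_rot: [0.98, 0.197, -0.001, -0.0]
force: [-0.4, 0.6, 0.3]
grip_width: 0.0556
grip_force: 0.0
```

{"name": "send_rows", "arguments": {
  "series": [0, 0, 0, 0, 0, 0, 0, 0, 0, 0, 0, 0, 0, 0, 0, 0, 0, 0, 0, 0, 0, 0, 0, 0, 0, 0, 0, 0, 0, 0, 0, 0, 0, 0, 0, 0],
  "hand": 0
}}

```text
time: 10.85
ee_pos: [0.6236, -0.1587, 0.053]
tool_rot: [0.98, 0.197, 0.0, 0.0]
force: [0.8, -0.2, -0.3]
grip_width: 0.0419
grip_force: 60.9
```

```bash
cat >> h.py <<'E'
def rimtip(ro):
    g=cam('wrist'); s=robot.read_state(); L=(cloud(g)-s['ee_pos'])@R.from_quat(s['tool_rot']).as_matrix()
    q=(abs(L[...,1])<ro*.6)&(abs(np.hypot(L[...,0],L[...,1])-ro+.00175)<.0035)&(L[...,2]<.03)&(L[...,2]>0)
    print('rim z',np.percentile(L[q][:,2],[2,10,30,50]).round(4),q.sum())
    q=(abs(L[...,1])>ro)&(abs(L[...,1])<ro+.012)&(abs(L[...,0])<.014)&(L[...,2]<.03)&(L[...,2]>0)
    print('tip',np.percentile(L[q][:,2],[80,90,95,99]).round(4),s['ee_pos'].round(4) if hasattr(s['ee_pos'],'round') else s['ee_pos'],s['force'])
    return g
E
python3 - <<'E'
from h import *
g=rimtip(.0225); go([.547,-.396,.07])
E
```

```text
rim z [0.0101 0.0107 0.0118 0.016 ] 2751
tip [0.0127 0.0147 0.0161 0.0174] [ 0.6236 -0.1587  0.053 ] [ 0.96156339  0.7817911  -0.39732299]
t 10.9 ee [ 0.6236 -0.1587  0.053 ] tool-shift mm [-162.2  189.4  -17. ] units [-0.5406  0.6312 -0.0566] down [ 0.e+00 -1.e-04 -1.e+00]
```

{"name": "send_rows", "arguments": {
  "series": [0, 0, -0.03, 0, 0, 0, 0, 0, -0.06, 0, 0, 0, 0, 0, -0.06, 0, 0, 0, 0, 0, -0.06, 0, 0, 0, 0, 0, -0.06, 0, 0, 0, -0.054, 0.063, 0, 0, 0, 0, -0.054, 0.063, 0, 0, 0, 0, -0.054, 0.063, 0, 0, 0, 0, -0.054, 0.063, 0, 0, 0, 0, -0.054, 0.063, 0, 0, 0, 0, -0.054, 0.063, 0, 0, 0, 0, -0.054, 0.063, 0, 0, 0, 0, -0.054, 0.063, 0, 0, 0, 0, -0.054, 0.063, 0, 0, 0, 0, -0.054, 0.063, 0, 0, 0, 0, 0, 0, 0, 0, 0, 0, 0, 0, 0, 0, 0, 0]
}}

```text
time: 12.32
ee_pos: [0.5454, -0.3981, 0.1342]
tool_rot: [0.981, 0.195, -0.0, 0.0]
force: [0.7, 0.6, -1.1]
grip_width: 0.0422
grip_force: 61.0
```

Run:
```python
from h import *
g=rimtip(.0225); save(g,'w6.png'); s=robot.read_state(); p=np.array(s['ee_pos']); print(s['grip_width'])
ring(g,p,p[2]-.0115,.0225,.004); ring(g,[.547,-.396],.046,.032); go([.547,-.396,.0656])
```

```text
rim z [0.0101 0.0107 0.012  0.0164] 2971
tip [0.0125 0.0148 0.0164 0.0194] [ 0.5466 -0.3958  0.1342] [ 0.21416028 -0.20526089 -2.16023217]
0.04199286752776651
n 3112 c [ 0.5521 -0.3954] r 0.0347 z 0.123
n 1067 c [ 0.5472 -0.3956] r 0.0319 z 0.046
t 12.37 ee [ 0.5466 -0.3958  0.1342] tool-shift mm [ 0.3  0.3 68.6] units [0.001  0.0012 0.2288] down [-1.e-04  6.e-04 -1.e+00]
```

View pics/w6.png

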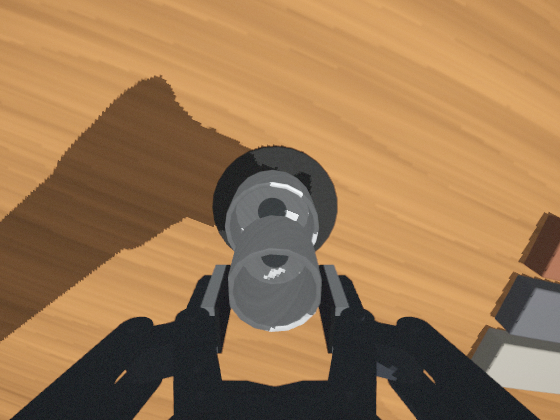

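Medium cup hangs upright (275,290) above the large cup (272,210). Lowering.

{"name": "send_rows", "arguments": {
  "series": [0.001, 0.001, 0.04, 0, 0, 0, 0, 0, 0.05, 0, 0, 0, 0, 0, 0.04, 0, 0, 0, 0, 0, 0.03, 0, 0, 0, 0, 0, 0.03, 0, 0, 0, 0, 0, 0.02, 0, 0, 0, 0, 0, 0.01, 0, 0, 0, 0, 0, 0.003, 0, 0, 0, 0, 0, 0, 0, 0, 0, 0, 0, 0, 0, 0, 0]
}}

```text
time: 13.2
ee_pos: [0.5472, -0.395, 0.0682]
tool_rot: [0.98, 0.197, -0.0, -0.001]
force: [-2.9, 2.7, 5.4]
grip_width: 0.042
grip_force: 66.1
```

{"name": "send_rows", "arguments": {
  "series": [0, 0, 0.003, 0, 0, 0, 0, 0, 0, 0, 0, 0]
}}

```text
time: 13.37
ee_pos: [0.5473, -0.3951, 0.0682]
tool_rot: [0.98, 0.197, -0.0, -0.0]
force: [-5.0, 3.1, 9.2]
grip_width: 0.0422
grip_force: 68.3
```

Run:
```python
from h import *
s=robot.read_state(); print(s['force'],s['ee_pos'],s['tool_rot'])
g=cam('wrist'); save(g,'w7.png')
```

```text
[-5.03174422  3.10648523  9.23416812] [ 0.54725334 -0.39506735  0.06815027] [ 9.80465835e-01  1.96688534e-01 -3.85891757e-04 -4.66735682e-04]
```

View pics/w7.png

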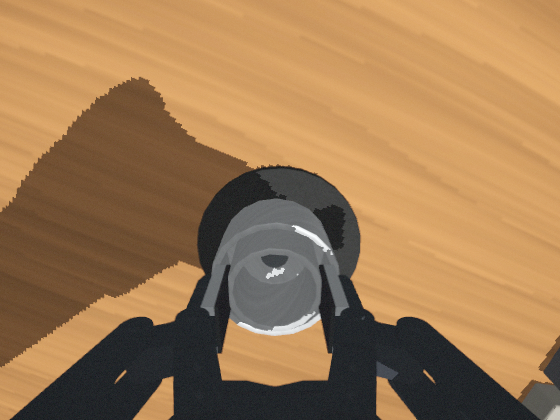

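Contact at about 2 mm above the expected seat (the tips are touching the large rim). I'll back off 1 mm and release.

{"name": "send_rows", "arguments": {
  "series": [0, 0, -0.005, 0, 0, 0, 0, 0, 0, 0, 0, 0]
}}

```text
time: 13.58
ee_pos: [0.5481, -0.3962, 0.0685]
tool_rot: [0.98, 0.197, 0.001, 0.001]
force: [0.3, -0.0, -0.3]
grip_width: 0.0424
grip_force: 61.0
```

{"name": "send_rows", "arguments": {
  "series": [0, 0, 0, 0, 0, 0, 0, 0, 0, 0, 0, 0, 0, 0, 0, 0, 0, 0, 0, 0, 0, 0, 0, 0, 0, 0, -0.02, 0, 0, 0, 0, 0, -0.05, 0, 0, 0, 0, 0, -0.07, 0, 0, 0, 0, 0, -0.07, 0, 0, 0, 0, 0, -0.07, 0, 0, 0, 0, 0, -0.07, 0, 0, 0, 0, 0, -0.07, 0, 0, 0, 0, 0, 0, 0, 0, 0, 0, 0, 0, 0, 0, 0],
  "hand": 1
}}

```text
time: 14.67
ee_pos: [0.5482, -0.3963, 0.1958]
tool_rot: [0.98, 0.197, 0.001, 0.001]
force: [-0.3, 1.1, -0.8]
grip_width: 0.0853
grip_force: 0.0
```

Run:
```python
from h import *
g=cam('wrist'); ring(g,[.547,-.396],.057,.0225,.0045); ring(g,[.547,-.396],.047,.032,.0035)
t=cam('top'); ring(t,[.547,-.396],.057,.0225,.0045); ring(t,[.547,-.396],.047,.032,.0035)
go([.6241,.126,.194])
```

```text
n 657 c [ 0.5496 -0.3957] r 0.0225 z 0.055
n 1142 c [ 0.5472 -0.3958] r 0.0322 z 0.0461
n 80 c [ 0.5488 -0.3963] r 0.0226 z 0.057
n 170 c [ 0.5454 -0.3963] r 0.0323 z 0.0469
t 14.77 ee [ 0.5469 -0.3956  0.1929] tool-shift mm [ 272.3 -451.5   -0.9] units [ 0.9078 -1.5049 -0.0029] down [-1.2e-03  6.0e-04 -1.0e+00]
```

{"name": "send_rows", "arguments": {
  "series": [0.0567, -0.094, 0, 0, 0, 0, 0.0567, -0.094, 0, 0, 0, 0, 0.0567, -0.094, 0, 0, 0, 0, 0.0567, -0.094, 0, 0, 0, 0, 0.0567, -0.094, 0, 0, 0, 0, 0.0567, -0.094, 0, 0, 0, 0, 0.0567, -0.094, 0, 0, 0, 0, 0.0567, -0.094, 0, 0, 0, 0, 0.0567, -0.094, 0, 0, 0, 0, 0.0567, -0.094, 0, 0, 0, 0, 0.0567, -0.094, 0, 0, 0, 0, 0.0567, -0.094, 0, 0, 0, 0, 0.0567, -0.094, 0, 0, 0, 0, 0.0567, -0.094, 0, 0, 0, 0, 0.0567, -0.094, 0, 0, 0, 0, 0.0567, -0.094, 0, 0, 0, 0, 0, 0, 0, 0, 0, 0, 0, 0, 0, 0, 0, 0],
  "hand": 0.6
}}

```text
time: 16.27
ee_pos: [0.6232, 0.1288, 0.1921]
tool_rot: [0.98, 0.199, -0.001, -0.001]
force: [0.7, -0.5, -0.3]
grip_width: 0.0514
grip_force: 0.0
```

Run:
```python
from h import *
g=cam('wrist'); c=ring(g,[.6241,.126],.048,.013); go([*c,.06]); tips()
```

```text
n 345 c [0.6253 0.1267] r 0.0132 z 0.046
t 16.32 ee [0.6237 0.126  0.1921] tool-shift mm [  2.2   0.  132.1] units [7.200e-03 1.000e-04 4.403e-01] down [-2.7e-03 -6.0e-04 -1.0e+00]
w 0.0509 tips z [0.002  0.0139 0.0179 0.0219] [203 201 186 166 174 165 174 153 162 138 128 133  91  73  34   9   0   0
   0   0]
```

{"name": "send_rows", "arguments": {
  "series": [0.006, 0, 0.07, 0, 0, 0, 0, 0, 0.07, 0, 0, 0, 0, 0, 0.07, 0, 0, 0, 0, 0, 0.07, 0, 0, 0, 0, 0, 0.07, 0, 0, 0, 0, 0, 0.05, 0, 0, 0, 0, 0, 0.036, 0, 0, 0, 0, 0, 0, 0, 0, 0, 0, 0, 0, 0, 0, 0]
}}

```text
time: 17.12
ee_pos: [0.6261, 0.1248, 0.0626]
tool_rot: [0.981, 0.196, -0.001, 0.0]
force: [0.2, 0.1, 0.6]
grip_width: 0.0512
grip_force: 0.0
```

{"name": "send_rows", "arguments": {
  "series": [0, 0, 0, 0, 0, 0, 0, 0, 0, 0, 0, 0, 0, 0, 0, 0, 0, 0, 0, 0, 0, 0, 0, 0, 0, 0, 0, 0, 0, 0, 0, 0, 0, 0, 0, 0, 0, 0, 0, 0, 0, 0, 0, 0, 0, 0, 0, 0],
  "hand": 0
}}

```text
time: 17.78
ee_pos: [0.6273, 0.1264, 0.0646]
tool_rot: [0.98, 0.197, 0.001, 0.0]
force: [-0.5, -0.6, 6.1]
grip_width: 0.022
grip_force: 58.9
```

Run:
```python
from h import *
g=rimtip(.013); save(g,'w8.png'); go([.549,-.396,.1])
```

```text
rim z [0.0173 0.0179 0.0187 0.0213] 1123
tip [0.0139 0.0162 0.0176 0.0196] [0.6273 0.1264 0.0646] [0.52196315 0.01985596 6.60279228]
t 17.83 ee [0.6273 0.1264 0.0646] tool-shift mm [-273.6  451.9  -35.6] units [-0.9122  1.5062 -0.1187] down [ 2.8e-03  1.0e-04 -1.0e+00]
```

View pics/w8.png

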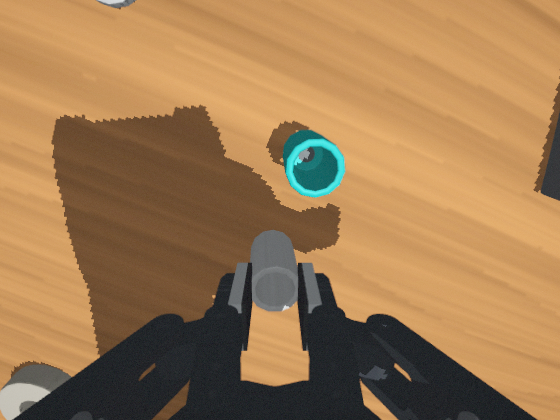

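The grip is again only about 3 mm deep (cup rim at 275,288; turquoise decoy at 314,165 is clear). I'll regrasp 4 mm lower.

{"name": "send_rows", "arguments": {
  "series": [0, 0, 0, 0, 0, 0, 0, 0, 0, 0, 0, 0, 0, 0, 0, 0, 0, 0, -0.002, 0, 0.013, 0, 0, 0, 0, 0, 0, 0, 0, 0],
  "hand": 0.42
}}

```text
time: 18.25
ee_pos: [0.6249, 0.1257, 0.058]
tool_rot: [0.98, 0.197, -0.001, 0.0]
force: [-0.9, 1.1, -0.8]
grip_width: 0.0359
grip_force: 0.0
```

{"name": "send_rows", "arguments": {
  "series": [0, 0, 0, 0, 0, 0, 0, 0, 0, 0, 0, 0, 0, 0, 0, 0, 0, 0, 0, 0, 0, 0, 0, 0, 0, 0, 0, 0, 0, 0, 0, 0, 0, 0, 0, 0],
  "hand": 0
}}

```text
time: 18.75
ee_pos: [0.6256, 0.1258, 0.0589]
tool_rot: [0.98, 0.197, -0.0, 0.0]
force: [0.7, 0.5, -0.8]
grip_width: 0.0226
grip_force: 58.8
```

Run:
```python
from h import *
g=rimtip(.013); go([.549,-.396,.1])
```

```text
rim z [0.0115 0.012  0.0133 0.0174] 1614
tip [0.0142 0.0165 0.0177 0.0195] [0.6256 0.1259 0.059 ] [0.31429539 0.55356086 0.04238717]
t 18.8 ee [0.6256 0.1259 0.059 ] tool-shift mm [-271.9  452.   -40.9] units [-0.9063  1.5067 -0.1365] down [-1.e-04 -1.e-04 -1.e+00]
```

{"name": "send_rows", "arguments": {
  "series": [0, 0, -0.03, 0, 0, 0, 0, 0, -0.06, 0, 0, 0, 0, 0, -0.06, 0, 0, 0, 0, 0, -0.06, 0, 0, 0, 0, 0, -0.06, 0, 0, 0]
}}

```text
time: 19.22
ee_pos: [0.6257, 0.126, 0.1417]
tool_rot: [0.98, 0.197, 0.0, 0.0]
force: [1.0, -0.1, -0.3]
grip_width: 0.0228
grip_force: 58.9
```

{"name": "send_rows", "arguments": {
  "series": [-0.0504, 0.0837, 0, 0, 0, 0, -0.0504, 0.0837, 0, 0, 0, 0, -0.0504, 0.0837, 0, 0, 0, 0, -0.0504, 0.0837, 0, 0, 0, 0, -0.0504, 0.0837, 0, 0, 0, 0, -0.0504, 0.0837, 0, 0, 0, 0, -0.0504, 0.0837, 0, 0, 0, 0, -0.0504, 0.0837, 0, 0, 0, 0, -0.0504, 0.0837, 0, 0, 0, 0, -0.0504, 0.0837, 0, 0, 0, 0, -0.0504, 0.0837, 0, 0, 0, 0, -0.0504, 0.0837, 0, 0, 0, 0, -0.0504, 0.0837, 0, 0, 0, 0, -0.0504, 0.0837, 0, 0, 0, 0, -0.0504, 0.0837, 0, 0, 0, 0, -0.0504, 0.0837, 0, 0, 0, 0, -0.0504, 0.0837, 0, 0, 0, 0, -0.0504, 0.0837, 0, 0, 0, 0, 0, 0, 0, 0, 0, 0, 0, 0, 0, 0, 0, 0]
}}

```text
time: 20.88
ee_pos: [0.5474, -0.3989, 0.1404]
tool_rot: [0.981, 0.194, -0.0, 0.0]
force: [0.7, 0.2, -0.4]
grip_width: 0.0231
grip_force: 59.0
```

Run:
```python
from h import *
g=rimtip(.013); save(g,'w9.png'); s=robot.read_state(); print(s['grip_width'])
ring(g,[.549,-.396],.055,.0225,.004); go([.549,-.396,.0766])
```

```text
rim z [0.0113 0.012  0.0133 0.0175] 1565
tip [0.014  0.0166 0.018  0.0202] [ 0.5486 -0.3964  0.1404] [ 0.15417716  0.12794747 -1.64363125]
0.022501711190255284
n 815 c [ 0.5497 -0.3959] r 0.0224 z 0.0549
t 20.93 ee [ 0.5486 -0.3964  0.1404] tool-shift mm [ 0.5 -0.2 63.8] units [ 0.0017 -0.0008  0.2128] down [ 4.e-04  4.e-04 -1.e+00]
```

View pics/w9.png

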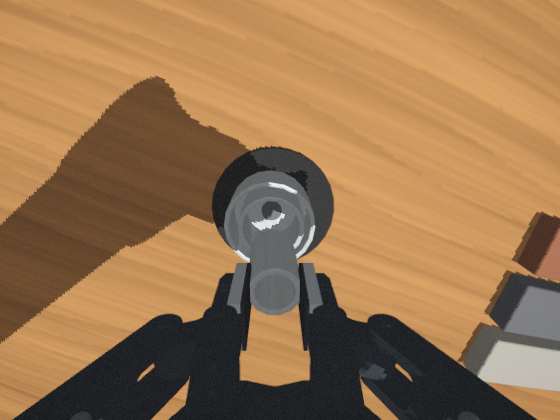

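The small cup (274,290) hangs upright over the medium one (270,215). Lowering.

{"name": "send_rows", "arguments": {
  "series": [0.002, 0, 0.04, 0, 0, 0, 0, 0, 0.04, 0, 0, 0, 0, 0, 0.04, 0, 0, 0, 0, 0, 0.03, 0, 0, 0, 0, 0, 0.025, 0, 0, 0, 0, 0, 0.015, 0, 0, 0, 0, 0, 0.009, 0, 0, 0, 0, 0, 0.005, 0, 0, 0, 0, 0, 0, 0, 0, 0, 0, 0, 0, 0, 0, 0]
}}

```text
time: 21.77
ee_pos: [0.5498, -0.3962, 0.0795]
tool_rot: [0.98, 0.197, 0.001, 0.001]
force: [0.2, -0.5, -1.1]
grip_width: 0.0231
grip_force: 58.9
```

{"name": "send_rows", "arguments": {
  "series": [0, 0, 0.002, 0, 0, 0, 0, 0, 0, 0, 0, 0]
}}

```text
time: 21.93
ee_pos: [0.5499, -0.3962, 0.0792]
tool_rot: [0.98, 0.197, 0.001, 0.001]
force: [-0.4, -0.2, 2.4]
grip_width: 0.023
grip_force: 61.0
```

{"name": "send_rows", "arguments": {
  "series": [0, 0, -0.002, 0, 0, 0, 0, 0, 0, 0, 0, 0]
}}

```text
time: 22.1
ee_pos: [0.5497, -0.3961, 0.0793]
tool_rot: [0.98, 0.197, 0.0, 0.0]
force: [0.2, -0.5, 1.8]
grip_width: 0.0226
grip_force: 60.4
```

{"name": "send_rows", "arguments": {
  "series": [0, 0, 0, 0, 0, 0, 0, 0, 0, 0, 0, 0, 0, 0, 0, 0, 0, 0, 0, 0, 0, 0, 0, 0, 0, 0, -0.02, 0, 0, 0, 0, 0, -0.05, 0, 0, 0, 0, 0, -0.07, 0, 0, 0, 0, 0, -0.07, 0, 0, 0, 0, 0, -0.07, 0, 0, 0, 0, 0, -0.07, 0, 0, 0, 0, 0, -0.04, 0, 0, 0, 0, 0, 0, 0, 0, 0, 0, 0, 0, 0, 0, 0],
  "hand": 0.6
}}

```text
time: 23.18
ee_pos: [0.5495, -0.3959, 0.1963]
tool_rot: [0.98, 0.197, 0.0, 0.0]
force: [-0.8, 0.6, -0.4]
grip_width: 0.0512
grip_force: 0.0
```

Run:
```python
from h import *
g=cam('wrist'); ring(g,[.549,-.396],.065,.013,.004); ring(g,[.549,-.396],.056,.0225,.0035); ring(g,[.547,-.396],.047,.032,.0035)
go([.4385,.2385,.194]); go([.549,-.03,.194])
```

```text
n 388 c [ 0.5494 -0.3945] r 0.0131 z 0.064
n 795 c [ 0.5495 -0.3959] r 0.0224 z 0.055
n 1246 c [ 0.5471 -0.3959] r 0.0322 z 0.0462
t 23.23 ee [ 0.5489 -0.3955  0.1949] tool-shift mm [ 142.6 -627.6    1.4] units [ 0.4755 -2.0919  0.0047] down [-1.2e-03  6.0e-04 -1.0e+00]
t 23.23 ee [ 0.5489 -0.3955  0.1949] tool-shift mm [ 141.1 -337.2    1.1] units [ 0.4702 -1.1241  0.0037] down [-1.2e-03  6.0e-04 -1.0e+00]
```

Cups nested (rims at 64/55/46 mm, matching 66/57/48 less the camera's 2 mm bias). Now the large flat wheel.

{"name": "send_rows", "arguments": {
  "series": [0.025, -0.11, 0, 0, 0, 0, 0.025, -0.11, 0, 0, 0, 0, 0.025, -0.11, 0, 0, 0, 0, 0.025, -0.11, 0, 0, 0, 0, 0.025, -0.11, 0, 0, 0, 0, 0.025, -0.11, 0, 0, 0, 0, 0.025, -0.11, 0, 0, 0, 0, 0.025, -0.11, 0, 0, 0, 0, 0.025, -0.11, 0, 0, 0, 0, 0.025, -0.11, 0, 0, 0, 0, 0.025, -0.11, 0, 0, 0, 0, 0.025, -0.11, 0, 0, 0, 0, 0.025, -0.11, 0, 0, 0, 0, 0.025, -0.11, 0, 0, 0, 0, 0.025, -0.11, 0, 0, 0, 0, 0.025, -0.11, 0, 0, 0, 0, 0.025, -0.11, 0, 0, 0, 0, 0.025, -0.11, 0, 0, 0, 0, 0.025, -0.11, 0, 0, 0, 0, 0, 0, 0, 0, 0, 0],
  "hand": 1
}}

```text
time: 24.9
ee_pos: [0.4355, 0.2448, 0.195]
tool_rot: [0.979, 0.201, -0.001, -0.002]
force: [-0.8, 0.1, 1.3]
grip_width: 0.0856
grip_force: 0.0
```

{"name": "send_rows", "arguments": {
  "series": [0, 0, 0, 0, 0, 0, 0, 0, 0, 0, 0, 0]
}}

```text
time: 25.07
ee_pos: [0.4386, 0.2367, 0.1945]
tool_rot: [0.98, 0.197, -0.001, 0.0]
force: [0.4, -0.4, 0.0]
grip_width: 0.0856
grip_force: 0.0
```

Run:
```python
from h import *
g=cam('wrist'); c=ring(g,[.4385,.2385],.0195,.031); go([*c,.025])
```

```text
n 2741 c [0.4394 0.2399] r 0.031 z 0.0182
t 25.12 ee [0.439  0.2361 0.1948] tool-shift mm [  2.2  -3.4 169.8] units [ 0.0074 -0.0114  0.5658] down [-0.0019 -0.0013 -1.    ]
```

{"name": "send_rows", "arguments": {
  "series": [0.007, -0.01, 0.07, 0, 0, 0, 0, 0, 0.07, 0, 0, 0, 0, 0, 0.07, 0, 0, 0, 0, 0, 0.07, 0, 0, 0, 0, 0, 0.07, 0, 0, 0, 0, 0, 0.07, 0, 0, 0, 0, 0, 0.07, 0, 0, 0, 0, 0, 0.05, 0, 0, 0, 0, 0, 0.033, 0, 0, 0, 0, 0, 0, 0, 0, 0, 0, 0, 0, 0, 0, 0]
}}

```text
time: 26.03
ee_pos: [0.44, 0.2403, 0.0238]
tool_rot: [0.981, 0.196, -0.0, 0.0]
force: [-0.3, -1.0, 0.2]
grip_width: 0.0853
grip_force: 0.0
```

{"name": "send_rows", "arguments": {
  "series": [0, 0, 0, 0, 0, 0, 0, 0, 0, 0, 0, 0, 0, 0, 0, 0, 0, 0, 0, 0, 0, 0, 0, 0, 0, 0, 0, 0, 0, 0, 0, 0, 0, 0, 0, 0, 0, 0, 0, 0, 0, 0],
  "hand": 0,
  "grip_force": 50
}}

```text
time: 26.62
ee_pos: [0.4409, 0.2414, 0.0258]
tool_rot: [0.98, 0.197, 0.001, 0.001]
force: [-1.5, -2.4, 9.0]
grip_width: 0.0599
grip_force: 52.1
```

{"name": "send_rows", "arguments": {
  "series": [0, 0, -0.03, 0, 0, 0, 0, 0, -0.06, 0, 0, 0, 0, 0, -0.06, 0, 0, 0, 0, 0, -0.06, 0, 0, 0, 0, 0, -0.06, 0, 0, 0, 0, 0, -0.06, 0, 0, 0, 0, 0, 0, 0, 0, 0, 0, 0, 0, 0, 0, 0]
}}

```text
time: 27.28
ee_pos: [0.4407, 0.2415, 0.1243]
tool_rot: [0.98, 0.197, 0.002, 0.0]
force: [-0.6, -0.6, -2.1]
grip_width: 0.06
grip_force: 54.3
```

Run:
```python
from h import *
g=cam('wrist'); save(g,'w10.png'); s=robot.read_state(); p=np.array(s['ee_pos']); C=cloud(g); L=(C-p)@R.from_quat(s['tool_rot']).as_matrix()
q=(np.hypot(L[...,0],L[...,1])<.045)&(L[...,2]>-.004)&(L[...,2]<.02); print(np.histogram(L[q][:,2],bins=np.arange(-.004,.021,.002)))
go([.4605,-.030,.13])
```

```text
(array([ 266,  227,  240,  216, 1798, 8516,  621,  472,  395,  342,  325,
        301]), array([-0.004, -0.002,  0.   ,  0.002,  0.004,  0.006,  0.008,  0.01 ,
        0.012,  0.014,  0.016,  0.018,  0.02 ]))
t 27.33 ee [0.4399 0.2411 0.1231] tool-shift mm [-85.5 258.1  -6.7] units [-0.2849  0.8603 -0.0225] down [ 9.e-04 -4.e-04 -1.e+00]
```

View pics/w10.png

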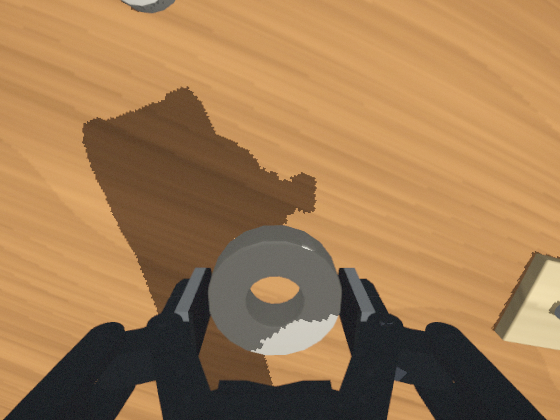

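The wheel is level in the jaws (centre 275,290) with its bore clear. I'll carry it to the post, then compare the disc and post centres in one wrist frame.

{"name": "send_rows", "arguments": {
  "series": [-0.0285, 0.086, 0, 0, 0, 0, -0.0285, 0.086, 0, 0, 0, 0, -0.0285, 0.086, 0, 0, 0, 0, -0.0285, 0.086, 0, 0, 0, 0, -0.0285, 0.086, 0, 0, 0, 0, -0.0285, 0.086, 0, 0, 0, 0, -0.0285, 0.086, 0, 0, 0, 0, -0.0285, 0.086, 0, 0, 0, 0, -0.0285, 0.086, 0, 0, 0, 0, -0.0285, 0.086, 0, 0, 0, 0, 0, 0, 0, 0, 0, 0, 0, 0, 0, 0, 0, 0, 0, 0, 0, 0, 0, 0]
}}

```text
time: 28.42
ee_pos: [0.4597, -0.029, 0.1221]
tool_rot: [0.98, 0.197, -0.001, -0.001]
force: [-0.7, 0.3, -1.6]
grip_width: 0.0593
grip_force: 54.4
```

```bash
cat >> h.py <<'E'
def disc(r,z):
    g=cam('wrist'); s=robot.read_state(); p=np.array(s['ee_pos']); L=(cloud(g)-p)@R.from_quat(s['tool_rot']).as_matrix()
    q=(np.hypot(L[...,0],L[...,1])<r+.004)&(abs(L[...,2]-z)<.0022)&(abs(L[...,1])<r*.93); P=L[q]
    out=P[np.hypot(P[:,0],P[:,1])>r*.8]; inn=P[np.hypot(P[:,0],P[:,1])<.018]
    print('n',len(P),'x range',P[:,0].min().round(4),P[:,0].max().round(4),'z',np.median(P[:,2]).round(4))
    def fit(X): a=np.c_[2*X[:,:2],np.ones(len(X))]; return np.linalg.lstsq(a,(X[:,:2]**2).sum(1),rcond=None)[0][:2]
    edge=P[np.hypot(P[:,0],P[:,1])<.0155]; print('bore edge fit',fit(edge).round(4) if len(edge)>10 else None)
    return g
E
python3 - <<'E'
from h import *
g=disc(.031,.007)
go([.4605,-.030,.13])
t=cam('top'); s=robot.read_state(); p=s['ee_pos']; ring(t,p,p[2]-.006,.031,.003)
E
```

```text
n 9723 x range -0.033 0.0287 z 0.0079
bore edge fit [-0.0007  0.0002]
t 28.47 ee [ 0.4599 -0.0285  0.1223] tool-shift mm [-0.   1.6 -7.7] units [-0.      0.0052 -0.0257] down [-1.4e-03  8.0e-04 -1.0e+00]
n 0 c [0. 0.] r 0.0 z nan
  return _methods._mean(a, axis=axis, dtype=dtype,
  ret = ret.dtype.type(ret / rcount)
```

{"name": "send_rows", "arguments": {
  "series": [0.006, 0.004, 0.03, 0, 0, 0, 0, 0, 0.04, 0, 0, 0, 0, 0, 0.04, 0, 0, 0, 0, 0, 0.03, 0, 0, 0, 0, 0, 0.03, 0, 0, 0, 0, 0, 0.03, 0, 0, 0, 0, 0, 0.03, 0, 0, 0, 0, 0, 0.02, 0, 0, 0, 0, 0, 0.01, 0, 0, 0, 0, 0, 0.005, 0, 0, 0, 0, 0, 0, 0, 0, 0, 0, 0, 0, 0, 0, 0]
}}

```text
time: 29.52
ee_pos: [0.4629, -0.0302, 0.0438]
tool_rot: [0.98, 0.197, 0.0, 0.0]
force: [0.5, -0.0, -1.4]
grip_width: 0.0599
grip_force: 54.4
```

{"name": "send_rows", "arguments": {
  "series": [0, 0, 0.005, 0, 0, 0, 0, 0, 0, 0, 0, 0]
}}

```text
time: 29.68
ee_pos: [0.4628, -0.0303, 0.0422]
tool_rot: [0.98, 0.197, 0.0, 0.0]
force: [-0.5, 0.1, -0.8]
grip_width: 0.0599
grip_force: 54.4
```

{"name": "send_rows", "arguments": {
  "series": [0, 0, 0.004, 0, 0, 0, 0, 0, 0, 0, 0, 0]
}}

```text
time: 29.85
ee_pos: [0.4628, -0.0303, 0.0409]
tool_rot: [0.98, 0.197, 0.0, 0.0]
force: [-0.2, 0.4, -0.6]
grip_width: 0.0602
grip_force: 54.4
```

{"name": "send_rows", "arguments": {
  "series": [0, 0, 0.004, 0, 0, 0, 0, 0, 0, 0, 0, 0]
}}

```text
time: 30.02
ee_pos: [0.4628, -0.0303, 0.0408]
tool_rot: [0.98, 0.197, -0.0, 0.0]
force: [-4.0, -0.7, 10.5]
grip_width: 0.0599
grip_force: 55.5
```

Contact at 0.0408, as predicted. Release and check.

{"name": "send_rows", "arguments": {
  "series": [0, 0, -0.002, 0, 0, 0, 0, 0, 0, 0, 0, 0, 0, 0, 0, 0, 0, 0, 0, 0, 0, 0, 0, 0, 0, 0, 0, 0, 0, 0, 0, 0, -0.02, 0, 0, 0, 0, 0, -0.07, 0, 0, 0, 0, 0, -0.07, 0, 0, 0, 0, 0, -0.07, 0, 0, 0, 0, 0, -0.07, 0, 0, 0, 0, 0, -0.07, 0, 0, 0, 0, 0, -0.07, 0, 0, 0, 0, 0, -0.07, 0, 0, 0, 0, 0, 0, 0, 0, 0, 0, 0, 0, 0, 0, 0],
  "hand": 1
}}

```text
time: 31.27
ee_pos: [0.4634, -0.0302, 0.1945]
tool_rot: [0.98, 0.197, 0.001, 0.001]
force: [0.2, 0.1, -0.0]
grip_width: 0.0854
grip_force: 0.0
```

Run:
```python
from h import *
g=cam('wrist'); ring(g,[.461,-.03],.034,.031,.003); ring(cam('top'),[.461,-.03],.035,.031,.004)
C=cloud(g); q=(np.linalg.norm(C[...,:2]-[.461,-.03],axis=2)<.012)&(C[...,2]>.048)&(C[...,2]<.06); print('post',C[q].mean(0),q.sum())
go([.5614,.379,.194])
```

```text
n 2934 c [ 0.4614 -0.0314] r 0.031 z 0.0332
n 0 c [0. 0.] r 0.0 z nan
post [ 0.46124261 -0.0285536   0.05075433] 186
t 31.37 ee [ 0.462  -0.0302  0.1926] tool-shift mm [ 249.5 -339.2   -1.6] units [ 0.8317 -1.1306 -0.0052] down [-1.1e-03 -1.0e-04 -1.0e+00]
  return _methods._mean(a, axis=axis, dtype=dtype,
  ret = ret.dtype.type(ret / rcount)
```

The large flat wheel is seated around the post. Now the small flat wheel.

{"name": "send_rows", "arguments": {
  "series": [0.0594, -0.0808, 0, 0, 0, 0, 0.0594, -0.0808, 0, 0, 0, 0, 0.0594, -0.0808, 0, 0, 0, 0, 0.0594, -0.0808, 0, 0, 0, 0, 0.0594, -0.0808, 0, 0, 0, 0, 0.0594, -0.0808, 0, 0, 0, 0, 0.0594, -0.0808, 0, 0, 0, 0, 0.0594, -0.0808, 0, 0, 0, 0, 0.0594, -0.0808, 0, 0, 0, 0, 0.0594, -0.0808, 0, 0, 0, 0, 0.0594, -0.0808, 0, 0, 0, 0, 0.0594, -0.0808, 0, 0, 0, 0, 0.0594, -0.0808, 0, 0, 0, 0, 0.0594, -0.0808, 0, 0, 0, 0, 0, 0, 0, 0, 0, 0, 0, 0, 0, 0, 0, 0, 0, 0, 0, 0, 0, 0],
  "hand": 0.8
}}

```text
time: 32.78
ee_pos: [0.5614, 0.3784, 0.1915]
tool_rot: [0.98, 0.197, -0.001, 0.001]
force: [-0.2, -0.6, -0.6]
grip_width: 0.0685
grip_force: 0.0
```

Run:
```python
from h import *
g=cam('wrist'); c=ring(g,[.5614,.379],.0185,.023); go([*c,.026])
```

```text
n 1280 c [0.5621 0.3814] r 0.0229 z 0.0181
t 32.83 ee [0.5619 0.3776 0.192 ] tool-shift mm [  2.   -3.7 166. ] units [ 0.0066 -0.0123  0.5532] down [-0.0014 -0.002  -1.    ]
```

{"name": "send_rows", "arguments": {
  "series": [0.009, -0.011, 0.07, 0, 0, 0, 0, 0, 0.07, 0, 0, 0, 0, 0, 0.07, 0, 0, 0, 0, 0, 0.07, 0, 0, 0, 0, 0, 0.07, 0, 0, 0, 0, 0, 0.07, 0, 0, 0, 0, 0, 0.07, 0, 0, 0, 0, 0, 0.04, 0, 0, 0, 0, 0, 0.029, 0, 0, 0, 0, 0, 0, 0, 0, 0, 0, 0, 0, 0, 0, 0]
}}

```text
time: 33.75
ee_pos: [0.5636, 0.3828, 0.0259]
tool_rot: [0.981, 0.196, 0.0, 0.0]
force: [0.4, 0.9, 0.5]
grip_width: 0.0686
grip_force: 0.0
```

{"name": "send_rows", "arguments": {
  "series": [0, 0, 0, 0, 0, 0, 0, 0, 0, 0, 0, 0, 0, 0, 0, 0, 0, 0, 0, 0, 0, 0, 0, 0, 0, 0, 0, 0, 0, 0, 0, 0, 0, 0, 0, 0, 0, 0, 0, 0, 0, 0],
  "hand": 0
}}

```text
time: 34.33
ee_pos: [0.5641, 0.3841, 0.0276]
tool_rot: [0.98, 0.197, 0.001, -0.0]
force: [0.0, 0.2, 6.4]
grip_width: 0.044
grip_force: 51.1
```

{"name": "send_rows", "arguments": {
  "series": [0, 0, -0.03, 0, 0, 0, 0, 0, -0.06, 0, 0, 0, 0, 0, -0.06, 0, 0, 0, 0, 0, -0.06, 0, 0, 0, 0, 0, -0.06, 0, 0, 0, 0, 0, -0.06, 0, 0, 0, 0, 0, 0, 0, 0, 0, 0, 0, 0, 0, 0, 0]
}}

```text
time: 35.0
ee_pos: [0.5636, 0.3837, 0.1258]
tool_rot: [0.98, 0.197, 0.001, -0.0]
force: [0.2, -0.1, 0.1]
grip_width: 0.0439
grip_force: 51.1
```

Run:
```python
from h import *
disc(.023,.007); go([.461,-.030,.13])
```

```text
n 4228 x range -0.0252 0.0208 z 0.008
bore edge fit [-0.0006 -0.0001]
t 35.05 ee [0.563  0.383  0.1244] tool-shift mm [-253.4  341.7   -5.5] units [-0.8446  1.1391 -0.0183] down [ 2.e-04 -4.e-04 -1.e+00]
```

{"name": "send_rows", "arguments": {
  "series": [-0.0645, 0.0876, 0, 0, 0, 0, -0.0645, 0.0876, 0, 0, 0, 0, -0.0645, 0.0876, 0, 0, 0, 0, -0.0645, 0.0876, 0, 0, 0, 0, -0.0645, 0.0876, 0, 0, 0, 0, -0.0645, 0.0876, 0, 0, 0, 0, -0.0645, 0.0876, 0, 0, 0, 0, -0.0645, 0.0876, 0, 0, 0, 0, -0.0645, 0.0876, 0, 0, 0, 0, -0.0645, 0.0876, 0, 0, 0, 0, -0.0645, 0.0876, 0, 0, 0, 0, -0.0645, 0.0876, 0, 0, 0, 0, -0.0645, 0.0876, 0, 0, 0, 0, 0, 0, 0, 0, 0, 0, 0, 0, 0, 0, 0, 0, 0, 0, 0, 0, 0, 0]
}}

```text
time: 36.38
ee_pos: [0.4622, -0.0286, 0.1238]
tool_rot: [0.981, 0.196, -0.001, -0.0]
force: [-0.1, -0.5, -0.6]
grip_width: 0.0439
grip_force: 51.2
```

Run:
```python
from h import *
g=disc(.023,.007); go([.461,-.030,.063]); save(g,'w11.png')
```

```text
n 1325 x range -0.0254 0.0193 z 0.0089
bore edge fit [-0.0007  0.0003]
t 36.43 ee [ 0.4625 -0.0278  0.124 ] tool-shift mm [-2.2  1.5 61. ] units [-0.0073  0.005   0.2032] down [-9.e-04  9.e-04 -1.e+00]
```

View pics/w11.png

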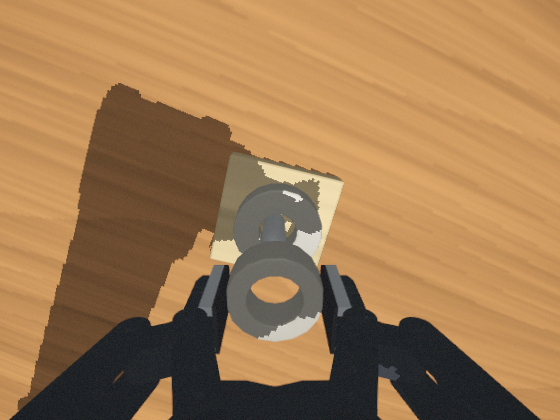

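The small wheel is held level (275,292), the seated large wheel and post are at (277,225), centred. Lowering.

{"name": "send_rows", "arguments": {
  "series": [-0.001, 0.004, 0.03, 0, 0, 0, 0, 0, 0.03, 0, 0, 0, 0, 0, 0.03, 0, 0, 0, 0, 0, 0.03, 0, 0, 0, 0, 0, 0.03, 0, 0, 0, 0, 0, 0.02, 0, 0, 0, 0, 0, 0.015, 0, 0, 0, 0, 0, 0.01, 0, 0, 0, 0, 0, 0.003, 0, 0, 0, 0, 0, 0, 0, 0, 0, 0, 0, 0, 0, 0, 0]
}}

```text
time: 37.35
ee_pos: [0.4633, -0.0303, 0.0654]
tool_rot: [0.98, 0.197, 0.0, 0.0]
force: [-0.7, 0.1, -1.4]
grip_width: 0.0436
grip_force: 51.2
```

{"name": "send_rows", "arguments": {
  "series": [0, 0, 0.004, 0, 0, 0, 0, 0, 0, 0, 0, 0]
}}

```text
time: 37.52
ee_pos: [0.4631, -0.0303, 0.0641]
tool_rot: [0.98, 0.197, 0.0, 0.0]
force: [-0.7, -0.2, -0.1]
grip_width: 0.0435
grip_force: 51.2
```

{"name": "send_rows", "arguments": {
  "series": [0, 0, 0.003, 0, 0, 0, 0, 0, 0, 0, 0, 0]
}}

```text
time: 37.68
ee_pos: [0.4629, -0.0303, 0.063]
tool_rot: [0.98, 0.197, 0.0, 0.0]
force: [-0.1, -0.3, -0.9]
grip_width: 0.0439
grip_force: 51.2
```

{"name": "send_rows", "arguments": {
  "series": [0, 0, 0.003, 0, 0, 0, 0, 0, 0, 0, 0, 0]
}}

```text
time: 37.85
ee_pos: [0.4631, -0.0303, 0.0625]
tool_rot: [0.98, 0.197, -0.0, 0.0]
force: [-1.7, 0.9, 3.5]
grip_width: 0.0438
grip_force: 51.6
```

Contact at the expected height. Release, rise, verify.

{"name": "send_rows", "arguments": {
  "series": [0, 0, -0.001, 0, 0, 0, 0, 0, 0, 0, 0, 0, 0, 0, 0, 0, 0, 0, 0, 0, 0, 0, 0, 0, 0, 0, -0.02, 0, 0, 0, 0, 0, -0.06, 0, 0, 0, 0, 0, -0.07, 0, 0, 0, 0, 0, -0.07, 0, 0, 0, 0, 0, -0.07, 0, 0, 0, 0, 0, -0.07, 0, 0, 0, 0, 0, -0.07, 0, 0, 0, 0, 0, -0.07, 0, 0, 0, 0, 0, 0, 0, 0, 0, 0, 0, 0, 0, 0, 0],
  "hand": 0.85
}}

```text
time: 39.02
ee_pos: [0.4637, -0.0302, 0.2137]
tool_rot: [0.98, 0.197, 0.001, 0.001]
force: [0.6, 0.1, 0.3]
grip_width: 0.0726
grip_force: 0.0
```

Run:
```python
from h import *
g=cam('wrist'); save(g,'w12.png'); ring(g,[.461,-.03],.0532,.023,.003); ring(g,[.461,-.03],.0335,.031,.003)
s=cam('scene'); save(s,'s2.png'); ring(s,[.549,-.396],.065,.013,.004)
```

```text
n 1435 c [ 0.4606 -0.0315] r 0.0229 z 0.0531
n 1147 c [ 0.4615 -0.0313] r 0.0309 z 0.0332
n 90 c [ 0.548  -0.3923] r 0.0144 z 0.0645
```

View pics/s2.png

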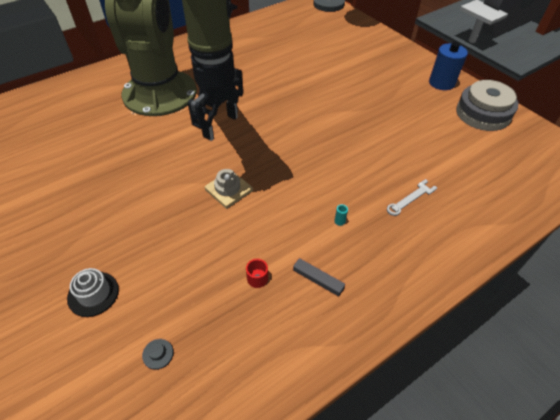

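The scene shows the three cups nested upright on the pad (91,287), both flat wheels on the post (228,183), and the bystanders and decoys unmoved.

```bash
python3 -c "
from h import *
print(robot.job_done())"
```

```text
the job is handed in; nothing more can be done
None
```

The job is handed in: the three cups are nested upright on the pad, both flat wheels are on the post with the larger one at the bottom, and the stick, spanner and flange were left where they lay; the call returned no verdict.

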